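Space the trivet tile and hold it flush

TASK

The white tile in the wooden trivet has been set on springy pads and stands a little proud of its frame. Take the pale wooden spacer out of its stand, slide it upright into the one gap beside the tile that is wide enough for it, right down to the bottom, and let go of it. Then press the tile gently straight down with the gripper until it is flush with the frame and finish while still holding it pressed there; leave the spacer standing in its gap and the other things on the table where they are.

Things in the scene. Friction and masses are not known exactly. Their poses are not given: they have to be found in the camera images.
- trivet: Square wooden trivet fixed to the table, 150 mm (its x) by 142 mm (its y), its frame top 22 mm above the table; a white ceramic tile lies in its recess. Origin: on the table under the tile's centre; z up. The recess is 14 mm deep (its floor 8 mm above the table). Between tile and frame there is a 12 mm gap on the trivet's +x side (x from 45 to 57 mm, 98 mm long in y) and gaps of only 4 mm on the three other sides. The frame rails are 22 mm wide. It may be turned to any yaw.
- wide_gap (a point): Middle of the 12 mm wide gap, on the recess floor (8 mm above the table); axes as the trivet's: x across the gap, y along it, z up. At x = +51 mm of the trivet.
- tile_top (a point): Centre of the tile's upper face. The tile is white, 90 x 90 x 12 mm, and moves only straight up and down. Left alone its top is 27 mm above the table, 5 mm proud of the frame; flush it is 22 mm above the table.
- tile (a joint): How far the tile is pressed down, m: 0 = standing 5 mm proud, 0.005 = flush with the frame, at its stop. It rests on springy pads: about 2.5 N starts it, about 8 N brings it to the stop, and it rises again when let go.
- spacer: Loose pale wooden spacer, an upright plate 9 mm thick (its x), 64 mm long (its y), 54 mm tall (z), about 40 g, with a rounded foot (flat part 5.5 mm wide). Origin: centre of its underside; z up. At the start it stands upright in the slot of the spacer stand with its underside 8 mm above the table, its upper 42 mm showing.
- spacer_stand: Wooden block fixed to the table, 56 (x) x 96 (y) x 20 mm tall, with a slot along its y, 12 mm wide, 76 mm long, 12 mm deep. Origin: centre of its underside.
- wine_glass_a: Bystander: stemmed glass of red wine, 82 mm wide, 201 mm tall; origin at the centre of its underside.
- spoon_mid: Bystander: steel table spoon, 191 x 38 x 13 mm, lying between trivet and spacer stand; origin at the centre of its underside.
- mug_1: Bystander: small cup, 65 x 92 x 49 mm; origin at the centre of its underside.
- mustard_jar: Bystander: glass jar with lid, 62 mm wide, 86 mm tall; origin at the centre of its underside.
- pepper_mill: Bystander: wooden pepper mill, 58 mm wide, 170 mm tall; origin at the centre of its underside.
- plate_1: Bystander: small white plate, 114 mm wide, 18 mm tall; origin at the centre of its underside.

How it is judged (in metres and radians):
On the way, in this order (a step that is already met when the one before it is completed fails the run):
1. the spacer stands on the bottom of the wide gap, let go, with the tile still proud (x of spacer in the frame of wide_gap between -0.004 and 0.004 m and y of spacer in the frame of wide_gap between -0.019 and 0.019 m and z of spacer in the frame of wide_gap between -0.003 and 0.004 m and angle between spacer's own z axis and vertical below 0.25 rad and angle between the y axis of spacer and the y axis of trivet, either way round below 0.15 rad and contact force between the fingers and spacer below 0.2 N and linear speed of spacer below 0.02 m/s and value of joint tile below 0.003 m), for 0.2 s.
2. the gripper presses the tile flush (value of joint tile above 0.004 m and contact force between the fingers and tile above 4 N), for 0.3 s.
At the end, for the whole second after the job is handed in: Spacer standing in the 12 mm gap, within 4 mm of its bottom and middle line, 0.25 rad of upright, 0.15 rad of the gap's direction, still, untouched by the fingers; tile within 1 mm of flush, held down by the fingers with more than 4 N as the program finishes (all of step 2 and x of spacer in the frame of wide_gap between -0.004 and 0.004 m and y of spacer in the frame of wide_gap between -0.019 and 0.019 m and z of spacer in the frame of wide_gap between -0.003 and 0.004 m and angle between spacer's own z axis and vertical below 0.25 rad and angle between the y axis of spacer and the y axis of trivet, either way round below 0.15 rad and contact force between the fingers and spacer below 0.2 N and linear speed of spacer below 0.02 m/s); the arm keeps its last pose, push and grip.
It fails at once if the tile is pressed with more than 40 N (contact force between the arm and tile above 40 N).
It fails at once if a bystander is moved by more than 3 cm or tipped (distance of any of wine_glass_a, spoon_mid, mug_1, mustard_jar, pepper_mill, plate_1 from where it was at the start of the episode above 0.03 m or angle between any of wine_glass_a, mug_1, mustard_jar, pepper_mill, plate_1's own z axis and vertical above 0.4 rad).
It also fails if it takes over 40 s, if anything falls off the work surface, if the arm or the gripper's body presses on something with over 40 N, if the wrist force passes 120 N, or if a joint passes its speed limit or range.

ROBOT

A 6-joint arm with a two-finger parallel gripper is mounted at the origin on a cart in front of the work surface, level with it; the furniture and walls round the work are solid. World frame = base frame: x ahead of the robot, y to its left, z up, the work surface at z = 0. Lengths are in mm, angles in rad, forces in N, time in s.
With the tool pointing down it reaches from about 350 to 975 mm from the base axis. Payload 7.1 kg.
Tool frame: the origin (TCP) lies on the front face of the gripper's body, between the roots of the fingers; the fingertips stand 80 mm ahead of it and the grasp point (between the pads) lies 61 mm ahead of it (env.tips_ahead is the distance from the TCP to the fingertips, in mm); z points along the fingers, y is the direction in which the jaws open and shut (so a half turn about z gives the same grasp; the last joint's range is limited). The gripper opens to 88 mm and grips with 3 to 60 N. Pads are 20 mm wide; open, the fingers measure 115 mm over their backs; the gripper's body (75 mm by 178 mm) begins 61 mm behind the grasp point.
Start: joints at [1.265, 0.423, 1.63, -0, 1.089, -0.019], TCP at [176.771, 599.464, 302.675] pointing down, gripper open.
Joint ranges: [-3, 3], [-0.9, 2.11], [0.09, 2.58], [-1.31, 4.45], [0.11, 2.69], [-2.54, 2.54]. Speed limits (rad/s): [2.39, 2.39, 3.01, 3.14, 3.14, 3.14].

INTERFACE

Orientations are given as a unit quaternion [x, y, z, w].
In Python, from station import env, set_gripper, viewer, workorder gives the robot as it stands. Calls block until the motion is done:
- env.reach(position, orientation): joint-space move of the TCP to a pose.
- env.move_l(position, rot=None, rate=150, f_stop=None): straight line of the TCP; rot=None keeps the orientation; rate is the mean speed in mm/s. With f_stop (N) it stops when the force on the tool has changed by that much, and returns True; else False.
- env.move_joints(angles): joint-space move.
- set_gripper(opening): finger opening in mm; the grip force is fixed at half the most; returns when the fingers have stopped.
- env.hold(seconds).
- env.ik(position, orientation): joint angles nearest the present ones, or None.
- env.read_state(): the state.
- viewer.camera(name): name is "scene" or "top" or "wrist"; returns the picture (480x640x3 uint8, blue, green, red); there is no depth.
- viewer.camera_params(name): a dict with "fx", "fy", "cx", "cy" (pixels), "pose" (4x4, takes a point from camera to world coordinates); the wrist camera has in their place "tool_from_camera" (4x4, takes a point from camera to tool coordinates, whose origin is the TCP and whose axes are the flange's). Camera axes: x right, y up, looking along -z (the intrinsics and any distortion apply to the point x, -y, -z); pixel columns grow to the right and rows downward; lengths in mm; the calibration is good to about 2 mm. A picture is of the moment at which its call begins: read the wrist's pose just before it. camera_params takes no time and is no camera call.
A pose or a line that the arm cannot do raises env.IKError and nothing moves.
- workorder.sign_off(): hands the job in, once; it reports no verdict.
The state is a dict: "time_s": time; "qpos": joint angles; "dq": joint speeds; "tau": joint torques, N m; "tool_pos": TCP position; "orientation": TCP orientation; "force": force on the tool from outside, world axes, zero at the start; "wrist_torque": the same for the moment, N m; "width": finger opening in mm.
Only numpy, scipy, OpenCV 4.12 (cv2) and the standard library are available. Lean on these libraries where they do the work, as an engineer would, in place of code of your own. Each camera call takes 0.05 s, during which the arm holds its last target.

## Working session

There is one attempt and no reset: what is moved stays moved. The work goes in short steps, each a Python script; the robot and the scene stay as the last script left them, time stands still between calls to the robot, and variables do not carry over. Pictures are saved under pics/ and viewed, and the job is handed in when it is done.

```bash
ls; mkdir -p pics; python3 - <<'E'
from station import env, set_gripper, viewer, workorder
import cv2
s=env.read_state(); print(s)
for n in("scene","top","wrist"):
    im=viewer.camera(n); cv2.imwrite(f"pics/{n}0.png",im); print(n,viewer.camera_params(n))
E
```

```text
pics
{'time_s': 0.0, 'qpos': array([ 1.26497395e+00,  4.23813525e-01,  1.63072665e+00, -1.60482298e-05,
        1.08856189e+00, -1.89587261e-02]), 'dq': array([-0.00036372,  0.00096781, -0.00153687,  0.00016234, -0.00022482,
       -0.00055623]), 'tau': array([-1.89442013e-03, -5.44635057e+01, -2.73670095e+01,  6.43750001e-02,
        2.26214557e-02, -1.35433875e-04]), 'tool_pos': array([176.66007759, 599.04751828, 301.90424925]), 'orientation': array([ 1.42936807e-01,  9.89731529e-01, -7.45925257e-04, -1.15006358e-04]), 'force': array([ 1.3220821 ,  0.12985894, -0.72506463]), 'wrist_torque': array([ 0.01612742, -0.0102403 , -0.03963501]), 'width': 88.2987575489995}
scene {'fx': 464.13527211439606, 'fy': 464.13527211439606, 'cx': 313.18335275294385, 'cy': 233.66385589515994, 'pose': array([[ 8.96034688e-01,  3.35805404e-01, -2.90442024e-01,
         2.25334991e+02],
       [-4.43983051e-01,  6.76320747e-01, -5.87766363e-01,
        -6.79272263e+02],
       [-9.43154129e-04,  6.55610386e-01,  7.55098757e-01,
         9.70957597e+02],
       [ 0.00000000e+00,  0.00000000e+00,  0.000000
[... 263 characters left out ...]
.20722668e-04,  7.88569905e-04,
         3.25759587e+01],
       [ 6.49719958e-04,  2.27085461e-01,  9.73874618e-01,
         1.16017982e+03],
       [ 0.00000000e+00,  0.00000000e+00,  0.00000000e+00,
         1.00000000e+00]])}
wrist {'fx': 344.8852032150949, 'fy': 344.8852032150949, 'cx': 324.10624521368555, 'cy': 244.07881475425486, 'tool_from_camera': array([[ 6.01454276e-04,  9.61348052e-01,  2.75335362e-01,
         7.49768211e+01],
       [ 9.99999392e-01, -8.32605887e-04,  7.22646502e-04,
        -1.00885661e+00],
       [ 9.23960650e-04,  2.75334761e-01, -9.61347968e-01,
        -8.21959955e+01],
       [ 0.00000000e+00,  0.00000000e+00,  0.00000000e+00,
         1.00000000e+00]])}
```

View pics/scene0.png

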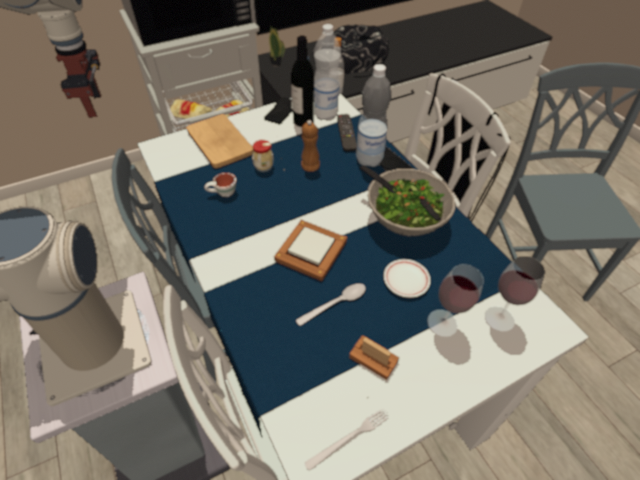

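View pics/top0.png

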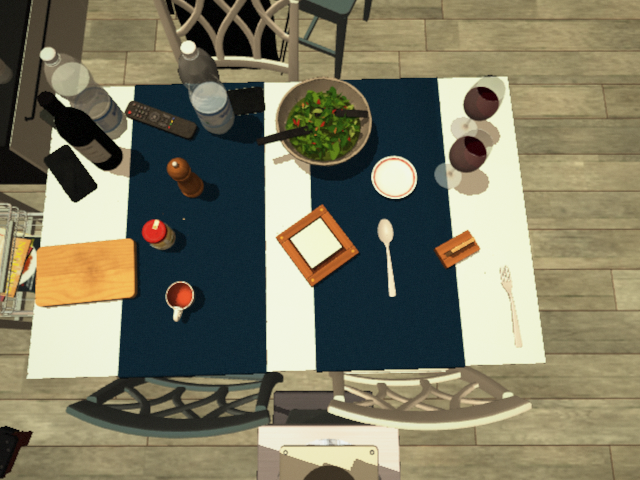

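View pics/wrist0.png

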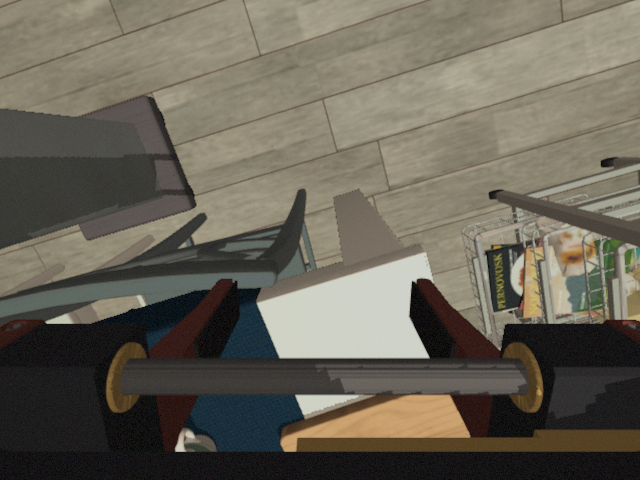

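The scene view shows the trivet near (312,248) and the stand near (374,356). In the top view they are at (317,246) and (457,249), with the spoon between them. I'll zoom into the top image and cast rays onto the planes.

```bash
cat > h.py <<'E'
import numpy as np, cv2
from station import env, set_gripper, viewer, workorder
from scipy.spatial.transform import Rotation as R
def cam(name,st=None):
    p=viewer.camera_params(name)
    if name=="wrist":
        T=np.eye(4);T[:3,:3]=R.from_quat(st["orientation"]).as_matrix();T[:3,3]=st["tool_pos"]
        P=T@p["tool_from_camera"]
    else:P=p["pose"]
    return p,P
def ray(p,P,uv,z):
    uv=np.atleast_2d(uv).astype(float)
    d=np.c_[(uv[:,0]-p["cx"])/p["fx"],-(uv[:,1]-p["cy"])/p["fy"],-np.ones(len(uv))]@P[:3,:3].T
    o=P[:3,3]; return o+d*((z-o[2])/d[:,2])[:,None]
def proj(p,P,X):
    c=(np.atleast_2d(X)-P[:3,3])@P[:3,:3]
    return np.c_[p["cx"]-p["fx"]*c[:,0]/c[:,2],p["cy"]+p["fy"]*c[:,1]/c[:,2]]
def down(yaw):  # tool z down, tool x axis at yaw in world; jaws(y) perpendicular
    c,s=np.cos(yaw),np.sin(yaw)
    return R.from_matrix(np.array([[c,s,0],[s,-c,0],[0,0,-1]])).as_quat()
E
python3 - <<'E'
from h import *
im=cv2.imread("pics/top0.png")
a=cv2.resize(im[195:295,265:370],None,fx=4,fy=4,interpolation=cv2.INTER_CUBIC)
b=cv2.resize(im[220:280,425:490],None,fx=5,fy=5,interpolation=cv2.INTER_CUBIC)
H=max(a.shape[0],b.shape[0]);o=np.zeros((H,a.shape[1]+b.shape[1],3),np.uint8);o[:a.shape[0],:a.shape[1]]=a;o[:b.shape[0],a.shape[1]:]=b
cv2.imwrite("pics/zoom0.png",o)
p,P=cam("top")
hsv=cv2.cvtColor(im,cv2.COLOR_BGR2HSV)
m=cv2.inRange(hsv,(5,120,60),(20,255,255))
cs,_=cv2.findContours(m,cv2.RETR_EXTERNAL,cv2.CHAIN_APPROX_NONE)
for c in cs:
    if cv2.contourArea(c)>150: 
        r=cv2.minAreaRect(c);print(r)
        if 290<r[0][0]<350 and r[0][1]>200: print(ray(p,P,cv2.boxPoints(r),22).round(1))
        if 430<r[0][0]<490: print(ray(p,P,cv2.boxPoints(r),20).round(1))
E
```

```text
((179.34616088867188, 294.26922607421875), (24.71063232421875, 24.318401336669922), 11.309932708740234)
((84.97006225585938, 272.20819091796875), (59.686893463134766, 105.2938003540039), 84.14398956298828)
((24.415386199951172, 254.82308959960938), (35.473934173583984, 16.744688034057617), 82.87498474121094)
((456.5103454589844, 248.66061401367188), (23.96986198425293, 40.237693786621094), 59.74356460571289)
[[ 555.5 -256.5   20. ]
 [ 606.  -344.3   20. ]
 [ 554.4 -369.7   20. ]
 [ 504.8 -282.5   20. ]]
((317.0972900390625, 244.38381958007812), (61.31690216064453, 58.96421813964844), 53.97262954711914)
[[583.8 125.9  22. ]
 [671.7   9.6  22. ]
 [546.8 -76.7  22. ]
 [463.1  38.2  22. ]]
((183.99180603027344, 177.09014892578125), (44.17272186279297, 22.40645408630371), 50.194427490234375)
```

View pics/zoom0.png

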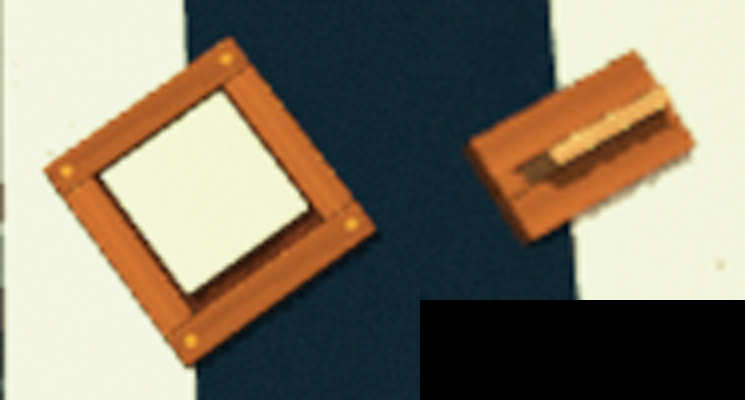

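The wide gap is on the trivet's lower-right side in the image, which is world −x,−y. Trivet yaw is about −145°, and the stand's long axis is about −60°. Next I'll look at both closely with the wrist camera.

```bash
python3 - <<'E'
from h import *
d=np.deg2rad
for n,(x,y),a in(("tri",(566,24),124.5),("stand",(555,-313),120)):
    env.reach([x,y,300],down(d(a))); env.hold(0.3)
    s=env.read_state(); im=viewer.camera("wrist"); cv2.imwrite(f"pics/{n}1.png",im)
    np.savez(f"pics/{n}1.npz",orientation=s["orientation"],tool_pos=s["tool_pos"])
    print(s["time_s"],s["tool_pos"],s["qpos"].round(2),s["force"])
E
```

```text
2.9167 [565.98444865  24.37684315 299.96822134] [ 0.02  0.34  1.76  0.    1.04 -0.58] [ 0.26698516 -0.27236977  0.67726542]
4.5417 [ 555.36824642 -312.12558117  300.10809556] [-0.53  0.44  1.6   0.    1.09 -1.06] [ 0.10763123 -0.13693023  0.44619264]
```

View pics/tri1.png

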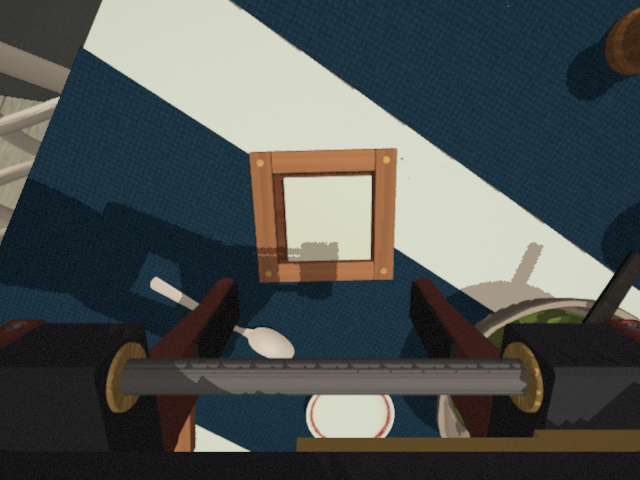

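View pics/stand1.png

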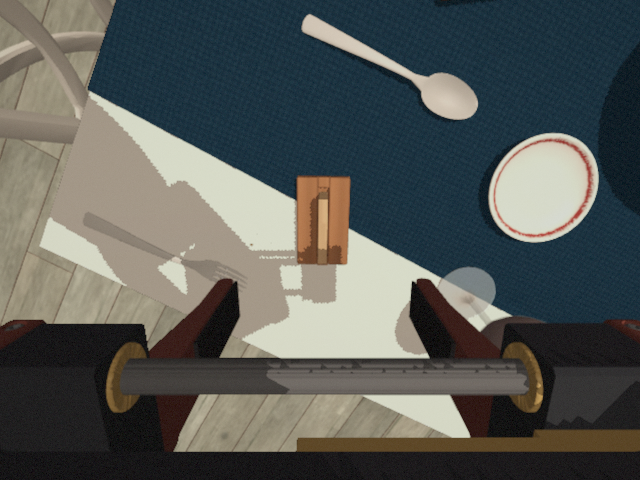

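The wrist view of the trivet shows the tile at (328,218) and the wide gap on its left, cols 273–285. In the stand view, the stand covers (296–350, 177–264) and the spacer top edge is at about (322, 192–263). I'll zoom in and measure both.

```bash
python3 - <<'E'
from h import *
a=cv2.imread("pics/tri1.png")[140:290,240:410];b=cv2.imread("pics/stand1.png")[165:275,285:360]
a=cv2.resize(a,None,fx=3,fy=3,interpolation=cv2.INTER_NEAREST);b=cv2.resize(b,None,fx=4,fy=4,interpolation=cv2.INTER_NEAREST)
o=np.zeros((450,810,3),np.uint8);o[:450,:510]=a;o[:440,510:810]=b
cv2.imwrite("pics/zoom1.png",o)
for n,z in(("tri",22),("stand",20)):
    im=cv2.imread(f"pics/{n}1.png");s=np.load(f"pics/{n}1.npz");p,P=cam("wrist",s)
    hsv=cv2.cvtColor(im,cv2.COLOR_BGR2HSV)
    roi=np.zeros(im.shape[:2],np.uint8);roi[140:290,240:410]=255
    m=cv2.inRange(hsv,(3,100,30),(20,255,255))&roi
    c=max(cv2.findContours(m,cv2.RETR_EXTERNAL,cv2.CHAIN_APPROX_NONE)[0],key=cv2.contourArea)
    X=ray(p,P,c[:,0,:]+0.0,z)[:,:2].astype(np.float32)
    r=cv2.minAreaRect(X);print(n,"outer",r,cv2.contourArea(c))
    if n=="tri":
        t=cv2.inRange(hsv,(15,0,90),(70,60,255)); t[:165]=0;t[275:]=0;t[:,:278]=0;t[:,382:]=0
        c=max(cv2.findContours(t,cv2.RETR_EXTERNAL,cv2.CHAIN_APPROX_NONE)[0],key=cv2.contourArea)
        print("tile",cv2.boundingRect(c),cv2.minAreaRect(ray(p,P,c[:,0,:]+0.0,27)[:,:2].astype(np.float32)))
    else:
        print(im[225,290:356].tolist()); print(im[170:270,322].tolist())
E
```

```text
tri outer ((566.1145629882812, 23.18665313720703), (149.9633331298828, 141.3185577392578), 36.05642318725586) 18093.0
tile (283, 175, 89, 86) ((569.1317138671875, 25.917125701904297), (90.15642547607422, 90.08683776855469), 35.99066925048828)
stand outer ((555.5585327148438, -317.1884460449219), (55.99544906616211, 96.47846221923828), 29.731950759887695) 4406.0
[[201, 219, 216], [201, 219, 216], [200, 218, 215], [201, 218, 215], [192, 209, 208], [160, 177, 182], [125, 141, 158], [84, 112, 149], [75, 116, 172], [80, 122, 181], [82, 124, 182], [79, 122, 180], [79, 121, 178], [78, 119, 176], [77, 118, 176], [76, 116, 174], [74, 115, 170], [73, 114, 168], [73, 114, 168], [61, 96, 148], [43, 67, 106], [42, 66, 105], [44, 71, 109], [43, 69, 109], [42, 68, 109], [41, 68, 108], [39, 62, 95], [42, 63, 92], [90, 128, 165], [121, 166, 205], [119, 164, 203], [119, 163, 202], [119, 165, 203], [119, 164, 203], [119, 165, 204], [121, 167, 208], [123, 169, 207], [97, 139, 176], [50, 78, 122], [70, 107, 161], [80, 122, 180], [81, 124, 182], [77, 121, 180], [81, 124, 180], [80, 123, 179], [80, 122, 17
[... 1241 characters left out ...]
02], [119, 164, 203], [120, 165, 203], [119, 164, 203], [119, 164, 202], [118, 164, 203], [121, 166, 204], [120, 165, 204], [119, 164, 203], [120, 165, 204], [119, 164, 203], [121, 165, 204], [119, 164, 204], [119, 166, 204], [118, 163, 203], [121, 165, 203], [118, 163, 203], [121, 165, 204], [118, 163, 202], [119, 164, 204], [120, 165, 204], [103, 146, 183], [72, 105, 135], [73, 105, 137], [74, 106, 137], [74, 105, 136], [73, 104, 137], [74, 105, 137], [73, 106, 137], [74, 105, 137], [75, 106, 137], [73, 103, 136], [75, 109, 138], [71, 104, 136], [70, 103, 136], [75, 108, 140], [66, 95, 127], [71, 92, 120], [113, 132, 151], [136, 153, 163], [136, 152, 164], [138, 154, 165], [136, 151, 163]]
```

View pics/zoom1.png

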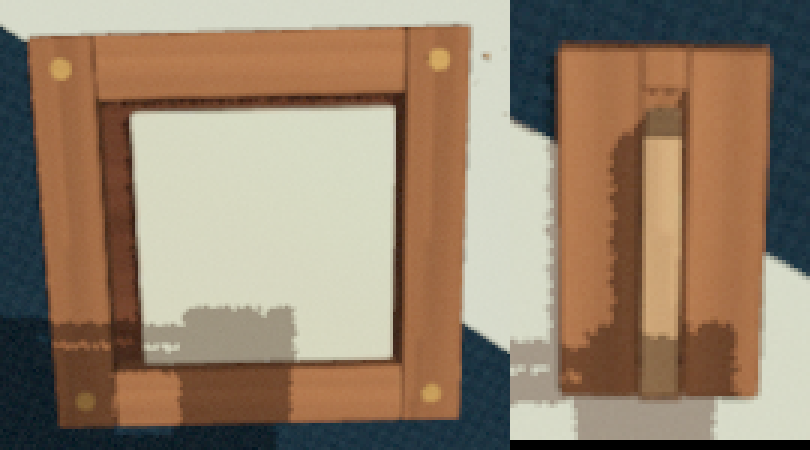

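```bash
python3 - <<'E'
from h import *
s=np.load("pics/stand1.npz");p,P=cam("wrist",s)
im=cv2.imread("pics/stand1.png");hsv=cv2.cvtColor(im,cv2.COLOR_BGR2HSV)
print(hsv[225,322],hsv[255,322],hsv[195,322],hsv[225,305],hsv[255,300])
m=np.zeros(im.shape[:2],np.uint8)
m[180:270,300:345]=((hsv[...,1]<125)&(hsv[...,2]>128))[180:270,300:345]*255
m=cv2.morphologyEx(m,cv2.MORPH_OPEN,np.ones((3,3)))
c=max(cv2.findContours(m,cv2.RETR_EXTERNAL,cv2.CHAIN_APPROX_NONE)[0],key=cv2.contourArea)
print(cv2.boundingRect(c))
for z in(62,):print(cv2.minAreaRect(ray(p,P,c[:,0,:]+0.0,z)[:,:2].astype(np.float32)))
print(ray(p,P,[[322.5,199],[322.5,264],[318,225],[327.3,225]],62).round(1))
# stand projected corners of spacer expected if centred
E
```

```text
[ 16 106 203] [ 15 119 137] [ 15 122 125] [ 12 144 174] [ 11 147 116]
(318, 199, 10, 64)
((555.972900390625, -317.4185485839844), (8.602828025817871, 62.01557159423828), 29.83281898498535)
[[ 540.5 -290.6   62. ]
 [ 572.5 -346.    62. ]
 [ 549.2 -314.2   62. ]
 [ 556.8 -309.8   62. ]]
```

```bash
python3 - <<'E'
from h import *
s=np.load("pics/stand1.npz");p,P=cam("wrist",s)
g=ray(p,P,[[467,293]],0)[0];print("glass",g.round(0))
d=g[:2]-[556,-317.6]; a=np.deg2rad(119.75); ex=np.array([np.cos(a),np.sin(a)]);ey=np.array([ex[1],-ex[0]])
print("rel tool x,y",d@ex,d@ey)
E
```

```text
glass [ 752. -310.    0.]
rel tool x,y -90.36193535015481 173.8523931428551
```

```bash
python3 - <<'E'
from h import *
q=down(np.deg2rad(119.75))
env.reach([556.1,-317.6,200],q)
print(env.move_l([556.1,-317.6,119],q,rate=80,f_stop=8))
set_gripper(0)
s=env.read_state();print(s["time_s"],s["tool_pos"],s["width"],s["force"])
env.move_l([556.1,-317.6,250],rate=100); env.hold(.3)
s=env.read_state();print(s["time_s"],s["tool_pos"],s["width"],s["force"])
np.savez("pics/grip.npz",orientation=s["orientation"],tool_pos=s["tool_pos"])
cv2.imwrite("pics/grip.png",viewer.camera("wrist"))
E
```

```text
False
7.4167 [ 556.10665986 -317.5793508   118.97813608] 8.846073481730274 [ 0.02183509  0.42051818 -0.27789339]
9.175 [ 556.04135483 -317.5416678   249.66577   ] 8.951100156255842 [-0.1903974   0.47965026  0.43740778]
```

View pics/grip.png

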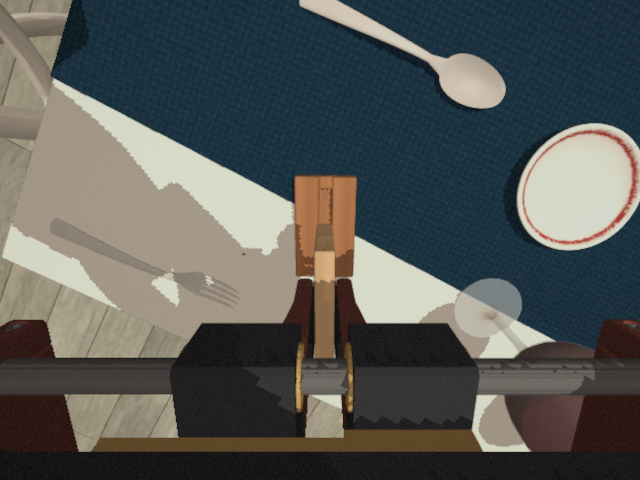

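The spacer is held with a jaw width of 8.95 mm. Its end face is at cols 314–335, rows 225–250. I'll compare that with the predicted projection, then go above the gap.

```bash
python3 - <<'E'
from h import *
p=viewer.camera_params("wrist");P=p["tool_from_camera"]
print(proj(p,P,[[32,-4.5,57],[32,4.5,57],[32,-2.75,111],[32,2.75,111]]).round(1))
im=cv2.imread("pics/grip.png");cv2.imwrite("pics/gripz.png",cv2.resize(im[170:360,280:370],None,fx=3,fy=3,interpolation=cv2.INTER_NEAREST))
x=np.array([-np.cos(np.deg2rad(36)),-np.sin(np.deg2rad(36))]);g=np.array([569.2,25.7])+51*x;print(g)
q=down(np.deg2rad(126.0))
env.reach([g[0],g[1],250],q)
env.move_l([g[0],g[1],175],q,rate=100);env.hold(.4)
s=env.read_state();print(s["time_s"],s["tool_pos"],s["width"],s["force"])
np.savez("pics/hov.npz",orientation=s["orientation"],tool_pos=s["tool_pos"])
cv2.imwrite("pics/hov.png",viewer.camera("wrist"))
E
```

```text
[[314.5 249.7]
 [335.8 249.7]
 [320.2 222.2]
 [329.8 222.2]]
[527.94013329  -4.27704787]
11.725 [528.04314318  -4.27215436 175.28962635] 8.829561016934612 [-0.45499773  0.38394477  0.75783131]
```

View pics/gripz.png

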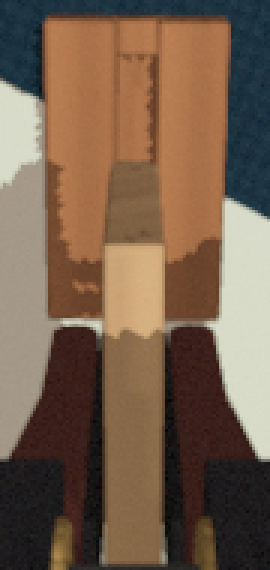

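View pics/hov.png

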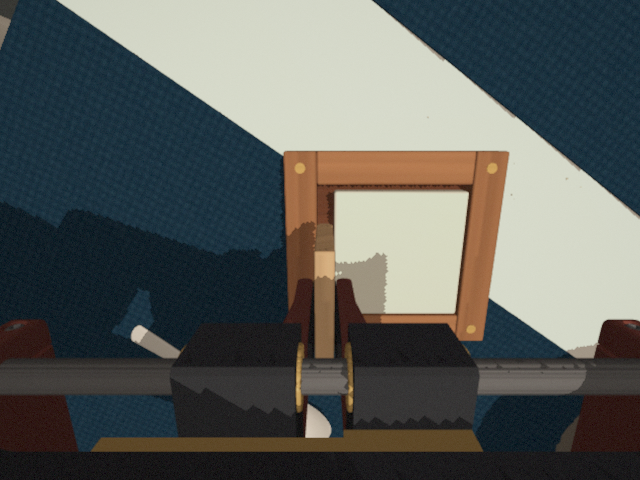

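The held spacer matches the prediction. Its top corners are at (314–335, 250), as computed. In this view the gap lies between cols 317 and 334 at row 200. I'll re-measure it from close up.

```bash
python3 - <<'E'
from h import *
s=np.load("pics/hov.npz");p,P=cam("wrist",s)
im=cv2.imread("pics/hov.png");g=cv2.cvtColor(im,cv2.COLOR_BGR2GRAY).astype(float)
x=-np.array([np.cos(np.deg2rad(36)),np.sin(np.deg2rad(36))]);y=np.array([-x[1],x[0]])
gap=np.array([527.94,-4.277])
def tr(uv,z):
    w=ray(p,P,uv,z)[:,:2]-gap; return np.c_[w@x,w@y].round(2)
for r in(195,205,215):
    d=np.diff(g[r,280:350]);fi=280+25+np.argmin(d[25:45])+.5;ti=280+45+np.argmax(d[45:])+.5
    print(r,fi,ti,"frame(+6)",tr([[fi,r]],22),"tile(-6)",tr([[ti,r]],27))
hsv=cv2.cvtColor(im,cv2.COLOR_BGR2HSV)
t=cv2.inRange(hsv,(15,0,90),(70,60,255));t[:180]=0;t[:,:325]=0;t[325:]=0;t[:,476:]=0
k=[(r,np.flatnonzero(t[r]).min()) for r in range(196,300,8)];print(k)
for r,c in k:print(tr([[c-.5,r]],27)[0],end=' ')
c=max(cv2.findContours(t,cv2.RETR_EXTERNAL,cv2.CHAIN_APPROX_NONE)[0],key=cv2.contourArea)
print("tile",cv2.minAreaRect(ray(p,P,c[:,0,:]+0.0,27)[:,:2].astype(np.float32)))
m=cv2.inRange(hsv,(3,100,30),(20,255,255));m[345:]=0;m[:,:280]=0;m[:148]=0;m[:,512:]=0
for r in (160,170,200,230,260):
    f=np.flatnonzero(m[r]);print(r,f.min(),f.max(),tr([[f.min()-.5,r],[f.max()+.5,r]],22).tolist(),"expect 28,-122")
cv2.imwrite("pics/hovz.png",cv2.resize(im[145:345,275:475],None,fx=3,fy=3,interpolation=cv2.INTER_NEAREST))
E
```

```text
195 316.5 333.5 frame(+6) [[  5.71 -41.61]] tile(-6) [[ -5.76 -42.32]]
205 316.5 333.5 frame(+6) [[  5.75 -34.73]] tile(-6) [[ -5.81 -35.58]]
215 316.5 333.5 frame(+6) [[  5.78 -27.74]] tile(-6) [[ -5.87 -28.74]]
[(196, np.int64(334)), (204, np.int64(334)), (212, np.int64(334)), (220, np.int64(334)), (228, np.int64(334)), (236, np.int64(334)), (244, np.int64(334)), (252, np.int64(335)), (260, np.int64(335)), (268, np.int64(335)), (276, np.int64(335)), (284, np.int64(353)), (292, np.int64(354))]
[ -5.77 -41.65] [ -5.81 -36.26] [ -5.85 -30.81] [ -5.9  -25.28] [ -5.94 -19.68] [ -5.99 -14.01] [-6.04 -8.26] [-6.78 -2.44] [-6.84  3.47] [-6.89  9.45] [-6.95 15.52] [-19.95  21.66] [-20.82  27.89] tile ((568.8467407226562, 26.073928833007812), (89.65263366699219, 90.3254623413086), 36.0404167175293)
160 283 507 [[28.15, -64.82], [-121.18, -64.92]] expect 28,-122
170 284 505 [[27.7, -58.32], [-120.8, -58.42]] expect 28,-122
200 285 501 [[27.66, -38.17], [-121.0, -38.28]] expect 28,-122
230 286 497 [[27.61, -17.03], [-121.21, -17.14]] expect 28,-122
260 287 493 [[27.56, 5.19], [-121.43, 5.06]] expect 28,-122
```

View pics/hovz.png

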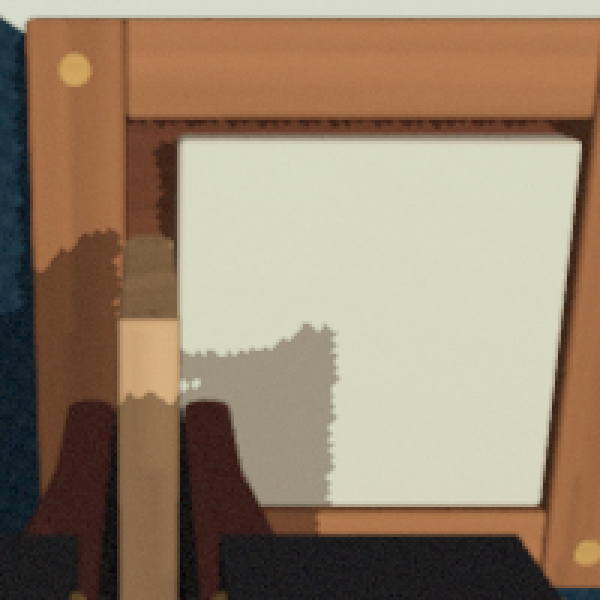

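The gap edges are within 0.3 mm of where they should be, so I'm inserting.

```bash
python3 - <<'E'
from h import *
q=down(np.deg2rad(126.0));g=[527.94,-4.28]
print(env.move_l([*g,142],q,rate=60,f_stop=8))
print(env.move_l([*g,116.5],q,rate=25,f_stop=6))
s=env.read_state();print(s["time_s"],s["tool_pos"],s["width"],s["force"],s["wrist_torque"])
cv2.imwrite("pics/ins.png",viewer.camera("wrist"));cv2.imwrite("pics/ins_s.png",viewer.camera("scene"))
E
```

```text
False
True
13.325 [527.79470757  -4.29896524 118.88919896] 8.82972227795076 [-0.34704108  0.70062562  4.80605487] [-0.09041775  0.05042295 -0.05380454]
```

View pics/ins.png

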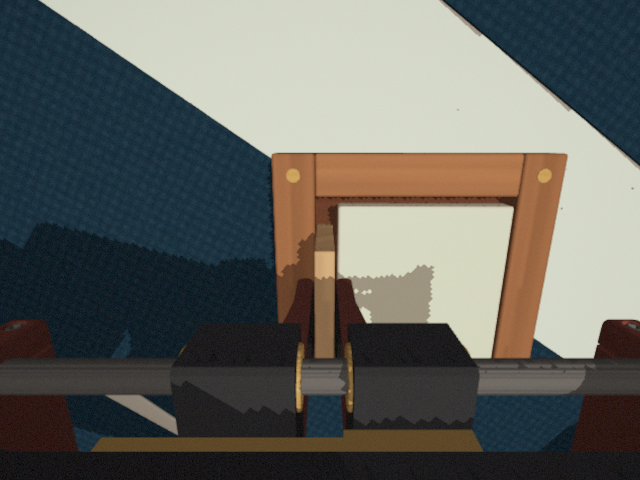

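It bottomed at TCP z = 118.9 with 119 expected, so the spacer is at the bottom. Releasing and checking.

```bash
python3 - <<'E'
from h import *
q=down(np.deg2rad(126.0));g=[527.94,-4.28]
set_gripper(45); env.hold(.3)
env.move_l([*g,185],q,rate=90)
env.move_l([569,25.9,200],q,rate=120);env.hold(.3)
s=env.read_state();print(s["time_s"],s["tool_pos"],s["width"],s["force"])
np.savez("pics/rel.npz",orientation=s["orientation"],tool_pos=s["tool_pos"])
im=viewer.camera("wrist");cv2.imwrite("pics/rel.png",im)
p,P=cam("wrist",s)
x=-np.array([np.cos(np.deg2rad(36)),np.sin(np.deg2rad(36))]);y=np.array([-x[1],x[0]])
G=lambda a,b,z:[*(np.array([527.94,-4.277])+a*x+b*y),z]
print("top corners pred",proj(p,P,[G(a,b,62) for a in(-4.5,4.5) for b in(-32,32)]).round(1))
cv2.imwrite("pics/relz.png",cv2.resize(im[150:350,170:370],None,fx=3,fy=3,interpolation=cv2.INTER_NEAREST))
E
```

```text
16.2417 [568.57165632  25.5855648  199.84201102] 45.26667887170707 [-0.25459623  0.49741453  0.08390628]
top corners pred [[254.3 213.8]
 [259.4 304. ]
 [240.4 213.8]
 [246.5 304. ]]
```

View pics/rel.png

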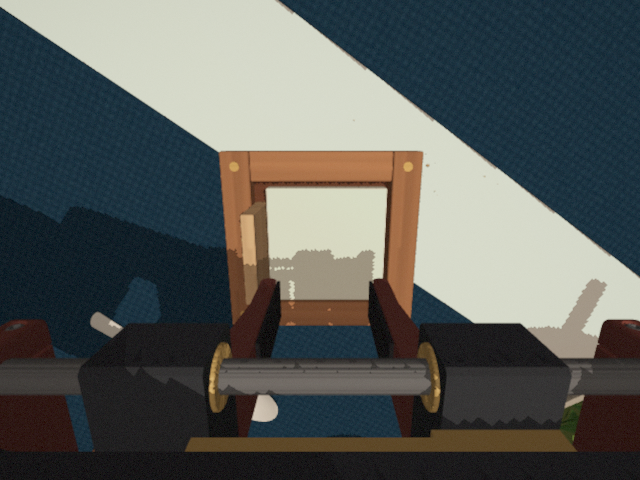

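View pics/relz.png

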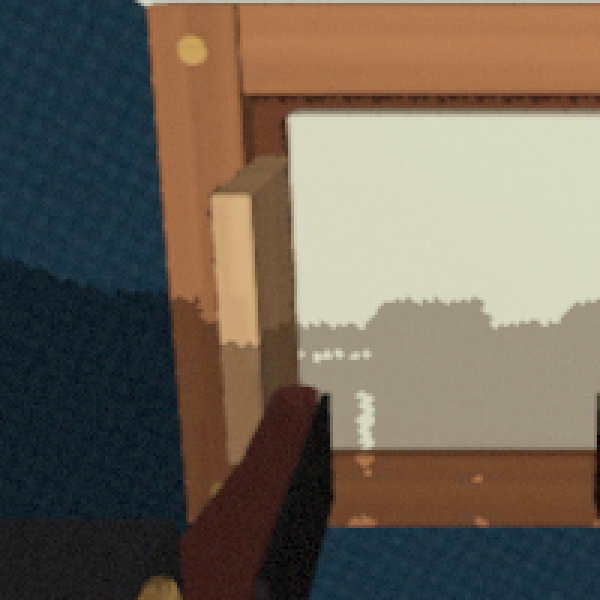

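The spacer stands upright: its top corners are at (240.7, 214) and (253.7, 214), against predicted (240.4, 214) and (254.3, 214). Now I close the gripper and press the tile centre.

```bash
python3 - <<'E'
from h import *
q=down(np.deg2rad(126.0));t=[569,25.9]
set_gripper(0)
env.move_l([*t,120],q,rate=90); env.hold(.2)
s0=env.read_state()
print(env.move_l([*t,96],q,rate=12,f_stop=15))
env.hold(.3)
s=env.read_state();print(s["time_s"],s["tool_pos"],s["width"],s["force"],s0["force"],s["force"]-s0["force"])
cv2.imwrite("pics/press.png",viewer.camera("wrist"));cv2.imwrite("pics/press_t.png",viewer.camera("top"))
E
```

```text
True
20.0333 [569.01218109  25.89423166 102.48365867] 0.4800890211457096 [-1.80898913 -0.01415482  7.7196806 ] [-0.44982514  0.28675415  0.65597299] [-1.35916399 -0.30090897  7.06370761]
```

View pics/press.png

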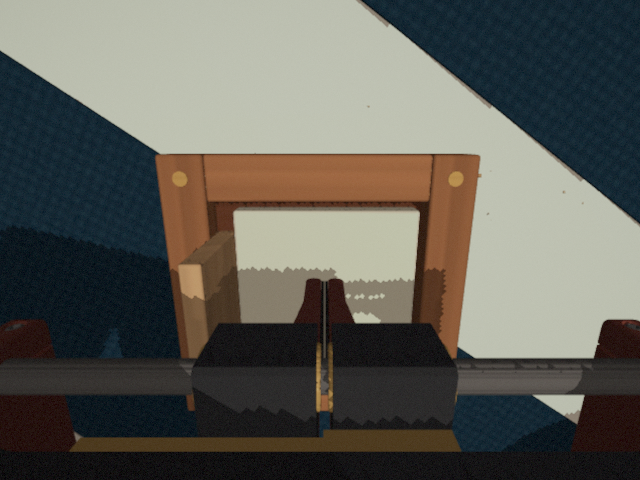

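View pics/press_t.png

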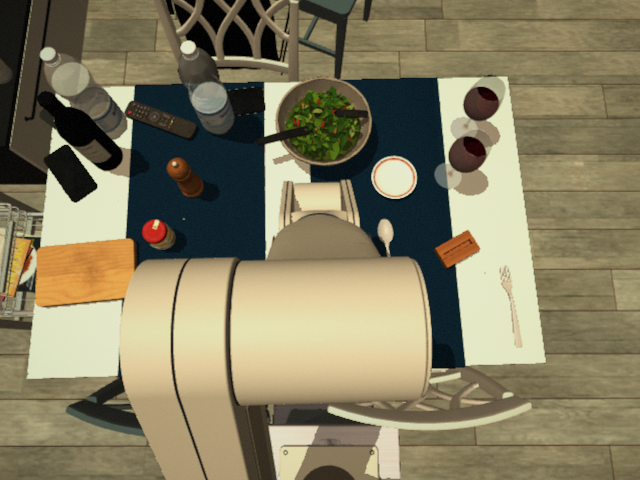

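It now reads about 7 N at 4.5 mm of travel, and the spacer is still upright. I'll press slightly further in small steps to bring it to the stop with some margin.

```bash
python3 - <<'E'
from h import *
q=down(np.deg2rad(126.0));t=[569,25.9]
for z in (102.2,101.9,101.6,101.3,101.0,100.7,100.4,100.1,99.8):
    env.move_l([*t,z],q,rate=5); env.hold(.2)
    s=env.read_state();f=s["force"][2]-.4;print(z,s["time_s"],s["tool_pos"].round(2),f)
    if f>13: break
env.hold(.4);s=env.read_state();print(s["time_s"],s["tool_pos"],s["force"])
im=viewer.camera("wrist");cv2.imwrite("pics/press2.png",im)
p,P=cam("wrist",s)
x=-np.array([np.cos(np.deg2rad(36)),np.sin(np.deg2rad(36))]);y=np.array([-x[1],x[0]])
G=lambda a,b,z:[*(np.array([527.94,-4.277])+a*x+b*y),z]
print("spacer end top pred",proj(p,P,[G(a,-32,62) for a in(-4.5,4.5)]).round(1))
E
```

```text
102.2 20.5917 [568.99  25.89 102.7 ] 7.420388290964781
101.9 21.0417 [569.    25.89 102.45] 7.807305905381476
101.6 21.4917 [569.02  25.88 102.34] 9.619495470002919
101.3 21.9417 [569.03  25.91 102.32] 13.377874095135455
22.3417 [569.02187506  25.90264988 102.30747299] [-4.43227937  0.12999362 13.9038405 ]
spacer end top pred [[201.8 263.4]
 [177.9 263.3]]
```

View pics/press2.png

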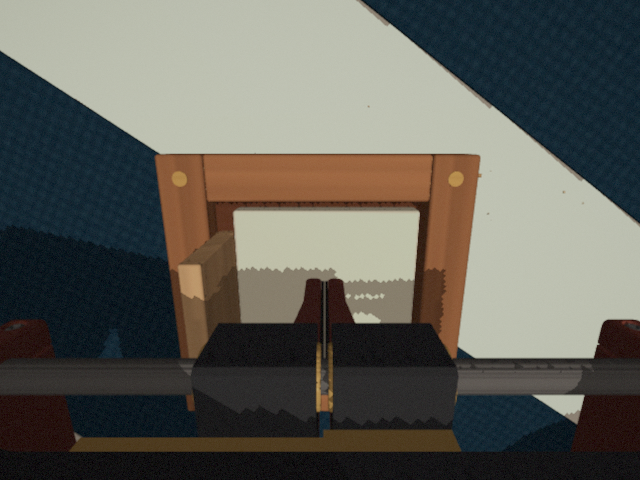

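The arm has reached the stop: force rose from 9.6 to 13.4 N with only 0.02 mm of further motion. The spacer's top end is at about (181–203, 264), within 1 mm of the prediction. Handing in.

```bash
python3 - <<'E'
from h import *
print(workorder.sign_off()); s=env.read_state();print(s["time_s"],s["tool_pos"],s["force"])
E
```

```text
the job is handed in; nothing more can be done
None
the job is handed in; nothing more can be done
```

I took the spacer out of its stand, slid it upright to the bottom of the 12 mm gap and let go of it. I then pressed the tile to its stop with the closed fingertips and handed in at about 22 s while still holding it there. The sign-off gives no verdict.

- **Spacer:** it reached the bottom at tool height 118.9 mm, against 119 mm expected. After release its top edge was within 1 pixel of the predicted upright position. In the last picture, with the tile pressed, it was still upright and within about 1 mm.
- **Tile:** I held it with about 13.5 N, well under the 40 N limit. Force kept rising with almost no further movement, which is the stop. The tool read 102.3 mm against a nominal 102 mm for flush, a 0.3 mm difference that is within calibration error.
- **Bystanders:** the top view showed nothing visibly moved, but the arm hid part of the table (the cup was out of sight), so not every item could be checked there.

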